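# Back off the hold-down and shift the relief panel to the end stop

### The job

The lime-wood relief panel on the carving board is clamped under the hold-down. Roll a fingertip round the knurled rim of the hold-down's handwheel, anticlockwise as seen from above, to loosen it two full turns (give or take a quarter turn), without pinching the wheel; only then push the panel, flat on the board, along the fence until it sits square against both the fence and the wooden end stop. Do not lift the panel, and leave the tools, tin and carving lying about where they are.

Things in the scene. Friction and masses are not known exactly. Their poses are not given: they have to be found in the camera images.
- board: plywood carving board screwed to the bench, 260 (x) x 580 (y) x 18 mm; origin at the centre of its underside, on the bench top. Along its y runs a fixed wooden fence, 20 mm thick, 15 mm above the board; the fence face that guides the panel looks to -x (robot side) and lies at board x = +50 mm. Behind the fence (x = +95 mm) a flush T-track.
- stop: end stop: beech batten, 120 (x) x 30 (y) x 18 mm high, two bolt heads, fixed on the board across the panel's path, square to the fence, at the board's left or right end (y = +200 or -200 mm in the board's frame; the wax tin lies at the other end); origin at the centre of its underside, axes parallel to the board's.
- panel_c (a point): centre (half-way up) of the loose lime-wood relief panel, 160 (x) x 180 (y) x 24 mm, 0.25 to 0.5 kg, rosette on top; axes at first parallel to the board's, flat on the board, +x edge some 2 mm off the fence, end 70 to 120 mm short of the stop. Home: 105 mm in y from the stop's origin, board x = -30 mm. Held by the foot while tight; slides freely after two turns.
- wheel_rim (a point): on the vertical axis of the steel handwheel, half-way up its knurled rim; turns and rises with it, 3 mm a turn. Rim 72 mm diameter over 44 straight ribs (1.5 mm proud), 22 mm high; flat top 102 mm above the bench at the start, a 4.5 mm boss in its centre and a dark 9 mm drilled dimple 20 mm from the axis. Nothing stands beside the rim.
- wheel (a joint): turning of the handwheel in radians: 0 = tight (start), grows anticlockwise seen from above (loosening); a full turn is 6.283, two are 12.57. It takes about 0.05 N m (1.5 N along the rim), stays where it is left and does not spring back.
- holddown: the hold-down, fixed: shoe on the T-track, post (origin under it, on the board's top) and a grey cast arm, 20 mm wide, that reaches 85 mm along its own -x (up to 17 degrees off the board's -x) to a 34 mm boss; its top is 76 mm above the bench at most, 4 mm or more under the wheel. Wheel on the boss; under it a steel foot, 32 mm diameter, presses on the panel.
- wax_tin: bystander: round flat wax tin, 66 mm diameter, 26 mm high, on the board at the end away from the stop; origin under its centre.
- gouge_a: bystander: carving gouge, 180 mm long, 24 mm high, lying along y on the board behind the fence at the left; origin under its middle.
- gouge_b: bystander: carving gouge, 180 mm long, 24 mm high, lying along y on the board behind the fence at the right; origin under its middle.
- gouge_c: bystander: carving gouge, 220 mm long, 24 mm high, lying on the bench to the left; origin under its middle.
- mallet: bystander: round wooden carver's mallet standing on its head, handle up, 98 mm diameter, 240 mm high; origin under its centre.
- horse: bystander: small carved wooden horse on a plinth of 40 x 100 mm, 133 mm high; origin under the plinth.
- oilstone: bystander: oilstone in its wooden case, 80 x 210 x 30 mm, on the bench to the right; origin under its centre.

How it is judged (in metres and radians):
On the way, in this order (a step that is already met when the one before it is completed fails the run):
1. the handwheel has been loosened two turns (at least 1.75) with the panel still in its place (value of joint wheel above 10.9956 rad and distance of panel_c from where it was at the start of the episode below 0.008 m), for 0.1 s.
2. the panel lies home against fence and end stop ((y of panel_c in the frame of stop between 0.101 and 0.109 m or y of panel_c in the frame of stop between -0.109 and -0.101 m) and x of panel_c in the frame of board between -0.036 and -0.024 m and angle between the x axis of panel_c and the x axis of board, either way round below 0.05 rad and height (world z) of panel_c below 0.034 m), for 0.2 s.
At the end, for the whole second after the job is handed in: the wheel stands between 1.75 and 2.25 turns loose, and the panel rests flat on the board, its end within 4 mm of the stop, its edge within 6 mm of the fence, square within 0.05 rad, at rest (all of step 2 and value of joint wheel between 10.9956 and 14.1372 rad and linear speed of panel below 0.01 m/s); the robot touches nothing.
It fails at once if the panel is shifted (8 mm) before the wheel is loosened (value of joint wheel below 10.9956 rad and distance of panel_c from where it was at the start of the episode above 0.008 m).
It fails at once if the panel is lifted or tipped (height (world z) of panel_c above 0.038 m or angle between panel_c's own z axis and vertical above 0.12 rad).
It fails at once if the wheel is taken between the fingers (hand centred over its axis while touching it) (horizontal distance between the grasp point and wheel_rim below 0.018 m and contact force between the fingers and wheel above 0.5 N).
It fails at once if a bystander (tin, gouge, mallet, horse or oilstone) is moved more than 20 mm or lifted (distance of any of wax_tin, gouge_a, gouge_b, gouge_c, mallet, horse, oilstone from where it was at the start of the episode above 0.02 m).
It also fails if it takes over 67 s, if anything falls off the work surface, if the arm or the gripper's body presses on something with over 40 N, if the wrist force passes 120 N, or if a joint passes its speed limit or range.

### The arm

A 6-joint arm with a two-finger parallel gripper is mounted at the origin on the work surface. World frame = base frame: x ahead of the robot, y to its left, z up, the work surface at z = 0. Lengths are in mm, angles in rad, forces in N, time in s.
With the tool pointing down it reaches from about 300 to 775 mm from the base axis. Payload 14.6 kg.
Tool frame: the origin (TCP) lies where the fingers leave the gripper's body, on its centre line; the fingertips stand 97 mm ahead of it and the grasp point (between the pads) lies ahead of it (grip_depth is the z of the grasp point in the tool frame, in mm); z points along the fingers, y is the line along which they close (so a half turn about z gives the same grasp; the last joint's range is limited). The gripper opens to 94 mm and grips with 3 to 60 N. Pads are 16 mm wide; open, the fingers measure 119 mm over their backs; the gripper's body (75 mm by 177 mm) begins 78 mm behind the grasp point.
Start: joints at [1.214, 0.3, 1.521, -0, 1.321, -0.067], TCP at [157.166, 527.057, 302.646] pointing down, gripper open.
Joint ranges: [-3.03, 3.03], [-0.79, 2.21], [0.23, 2.52], [-1.04, 4.18], [0, 3.07], [-2.55, 2.55]. Speed limits (rad/s): [2.22, 2.22, 2.57, 3.14, 3.14, 3.14].

### API

Orientations are given as [roll, pitch, yaw] about the fixed x, y, z axes, in that order (R = Rz(yaw) Ry(pitch) Rx(roll)).
In Python, from cell import read_state, camera, sign_off, regions_of, spot_point, grip_depth gives the robot as it stands. The module is installed in compiled form; this text tells all that it offers.
- The arm moves only by the tool send_rows, never from a script. Its argument "series" is a list of rows, each a list of 3 entries, a list of its own where there are three numbers: the shift along the world's x, y, z in mm, then the turn about the world's z in degrees, then the closure, from -1 (fully open) to 1 (shut), so that 0 is half open. A call has 1 to 12 rows; each row shifts and turns the commanded pose from where the row before left it; what a row does not reach is not made up. A row lasts 1/10 s, in which the tool goes at most 50 mm and 8.59 degrees, less where a joint would pass 70% of its speed; a pose out of reach is approached as far as the arm can. A call is refused whole if a number of a shift passes 50 or a number of a turn 8.59, either way. A call with a gripper value outside its range is refused whole. The fingers move at their own pace and stop on an object; "squeeze" is the grip in N (left out, the last holds). Time passes only in rows, so rows that do not move let the fingers close. It gives the time, the measured TCP pose, the force, the opening and the grip force at its end, in the units of the state.
- read_state(): the state, without advancing time (a new reading comes with each control period).
- camera(name): name is "scene" or "top" or "wrist"; returns a dict with "color" (480x640x3 uint8, blue, green, red), "fx", "fy", "cx", "cy" (pixels), "camera_from_world" (4x4, takes a point from world to camera coordinates). Camera axes: x right, y down, z forward; pixel columns grow to the right and rows downward; lengths in mm; the calibration is good to about 2 mm. The wrist camera is an equidistant fisheye: a pixel r from the principal point sees the ray r / f radians off the axis. A picture is of the moment at which its call begins. There is no depth.
- sign_off(): hands the job in; it is judged then, once.
Trained networks look in a picture, given as the dict that the camera call returned (one of the last four; its "shot" number tells which), for a name from the list of things; names that differ only in an ending like _2 or _b are one class to them, and where a whole thing is asked for, a point or a joint stands for the part that bears it (a point fixed in the world has none). Each returns a list of dicts, best first, with "confidence" (0 to 1); they miss things now and then, are a little off and sometimes report something else, mostly with a low value. They report only what shows in the picture. A call takes as long as a camera call.
- regions_of(thing, picture): "mask" (480x640 bool, what is visible of it).
- spot_point(thing, picture): "point" ([x, y, z] in mm, in the coordinates of the camera as it stood for that picture, good to about 4 mm: a listed point, or the origin of a listed thing).
The state is a dict: "clock": time; "joints": joint angles; "qd": joint speeds; "effort": joint torques, N m; "eef_pos": TCP position; "eef_rot": TCP orientation; "wrist_force": force on the tool from outside, world axes, zero at the start; "moment": the same for the moment, N m; "finger_gap": finger opening in mm; "finger_force": force on a finger pad.
Only numpy, scipy, OpenCV 4.12 (cv2) and the standard library are available. Lean on these libraries where they do the work, as an engineer would, in place of code of your own. Each camera call takes 0.05 s, during which the arm holds its last target. There are 200 camera calls.

## Working session

There is one attempt and no reset: what is moved stays moved. The work goes in short steps, Python scripts to look and compute and a tool call to move; the robot and the scene stay as the last step left them, time stands still between calls to the robot, and variables do not carry over. Pictures are saved under pics/ and viewed, at most 10 in all, crops included, and the job is handed in when it is done.

Besides the shell and the picture viewer there is one more tool, called after "Emit:" as name(argument=value, ...) on one line, values as JSON. send_rows: Moves the arm, as the interface text tells. Its arguments: {"type":"object","properties":{"series":{"type":"array"},"squeeze":{"type":"number"}},"required":["series"]}

```bash
mkdir -p pics
cat > h.py <<'E'
import numpy as np, cv2
from cell import *
def w(pic,p):
    T=np.linalg.inv(np.array(pic["camera_from_world"])); return (T@np.append(p,1))[:3]
def spots(pic,names):
    for n in names:
        try:
            r=spot_point(n,pic)
            print(n,[(np.round(w(pic,q["point"])).tolist(),round(q["confidence"],2)) for q in r[:3]])
        except Exception as e: print(n,e)
def px(pic,P):
    T=np.array(pic["camera_from_world"]);c=(T@np.append(P,1))[:3]
    return pic["fx"]*c[0]/c[2]+pic["cx"],pic["fy"]*c[1]/c[2]+pic["cy"]
def onplane(pic,u,v,z):
    T=np.linalg.inv(np.array(pic["camera_from_world"]))
    d=T[:3,:3]@np.array([(u-pic["cx"])/pic["fx"],(v-pic["cy"])/pic["fy"],1]);o=T[:3,3]
    return o+d*(z-o[2])/d[2]
E
python3 - <<'E'
from h import *
print(read_state(), grip_depth if not callable(grip_depth) else grip_depth())
N=["board","stop","panel_c","wheel_rim","holddown","wax_tin","gouge_a","gouge_c","mallet","horse","oilstone"]
for c in ["top","scene"]:
    p=camera(c); cv2.imwrite(f"pics/{c}1.png",p["color"]); print(c); spots(p,N)
E
```

```text
{'clock': 0.0, 'joints': array([ 1.21438968e+00,  3.00503404e-01,  1.52158613e+00, -1.34229728e-05,
        1.32072362e+00, -6.66100100e-02]), 'qd': array([-2.61357277e-04,  2.92949625e-04, -1.35605687e-03,  1.14717177e-04,
        3.70475944e-05,  1.22000768e-04]), 'effort': array([-1.77297781e-03, -5.31808054e+01, -3.52733409e+01,  7.07428926e-02,
        2.44711968e-02, -6.75681531e-05]), 'eef_pos': array([157.12295051, 526.91841932, 302.06641031]), 'eef_rot': array([-3.14037399e+00, -6.82654234e-05,  2.85179930e+00]), 'wrist_force': array([-0.48138268, -0.39827751,  1.03463113]), 'moment': array([ 0.01732698, -0.00372329,  0.00394574]), 'finger_force': 0.0, 'finger_gap': 94.11030959590553} 78.39999999999999
top
board []
stop [([555.0, 237.0, 17.0], 0.93)]
panel_c [([561.0, 26.0, 31.0], 0.67)]
wheel_rim [([608.0, 47.0, 94.0], 0.6)]
holddown [([685.0, 72.0, 19.0], 0.75)]
wax_tin [([567.0, -163.0, 19.0], 0.74)]
gouge_a [([400.0, 453.0, -1.0], 0.9), ([696.0, 230.0, 20.0], 0.73), ([701.0, -148.0, 15.0], 0.59)]
gouge_c [([400.0, 453.0, -1.0], 0.9), ([696.0, 230.0, 20.0], 0.73), ([701.0, -148.0, 15.0], 0.59)]
mallet [([618.0, 442.0, -3.0], 0.57)]
horse [([633.0, -485.0, 3.0], 0.66)]
oilstone [([413.0, -480.0, 1.0], 0.78)]
scene
board [([593.0, 38.0, 1.0], 0.9)]
stop [([547.0, 238.0, 17.0], 0.74)]
panel_c [([561.0, 25.0, 30.0], 0.69)]
wheel_rim [([608.0, 49.0, 89.0], 0.65)]
holddown [([685.0, 76.0, 15.0], 0.86), ([547.0, 237.0, 16.0], 0.48), ([631.0, -480.0, -5.0], 0.35)]
wax_tin [([567.0, -163.0, 15.0], 0.76)]
gouge_a [([690.0, 229.0, 15.0], 0.9), ([700.0, -144.0, 18.0], 0.72), ([399.0, 458.0, 3.0], 0.68)]
gouge_c [([690.0, 229.0, 15.0], 0.9), ([700.0, -144.0, 18.0], 0.72), ([399.0, 458.0, 3.0], 0.68)]
mallet [([617.0, 446.0, -0.0], 0.87)]
horse [([630.0, -482.0, -3.0], 0.89), ([569.0, -162.0, 18.0], 0.61)]
oilstone [([408.0, -476.0, -2.0], 0.68)]
```

View pics/top1.png

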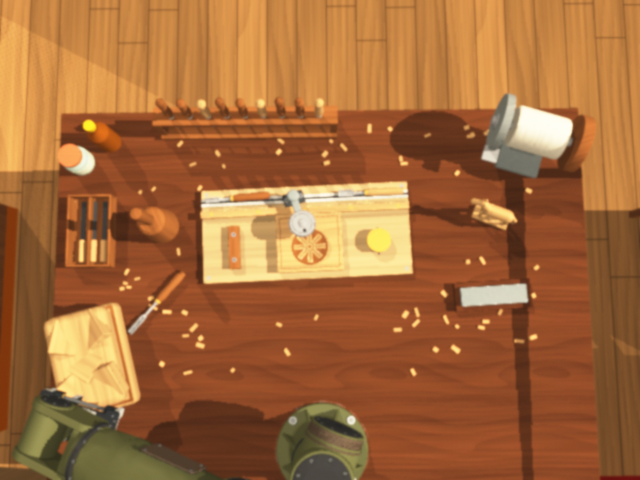

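View pics/scene1.png

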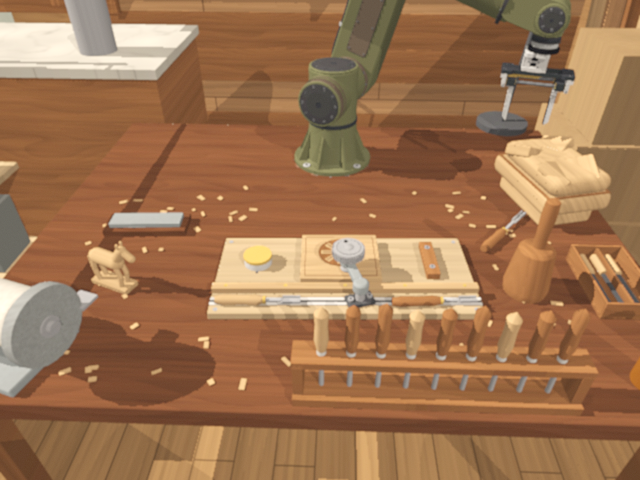

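The top view shows the board slightly rotated, with the stop at the left (234,247) and the tin at the right (378,240). The wheel is at (302,222) over the panel. The scene view agrees, so the panel must go about +107 mm in y. I'll move above the wheel with the fingers shut.

Emit:
send_rows(series=[[[25, -30, 0], 1.6, 1], [[25, -30, 0], 1.6, 1], [[25, -30, 0], 1.6, 1], [[25, -30, 0], 1.6, 1], [[25, -30, 0], 1.6, 1], [[25, -30, 0], 1.6, 1], [[25, -30, 0], 1.6, 1], [[25, -30, 0], 1.6, 1], [[25, -30, 0], 1.6, 1], [[25, -30, 0], 1.6, 1], [[25, -30, 0], 1.6, 1], [[25, -30, 0], 1.6, 1]], squeeze=20)

```text
clock: 2.4
eef_pos: [458.0, 165.6, 302.9]
eef_rot: [3.141, 0.0, -3.095]
wrist_force: [0.8, 1.1, 0.0]
finger_gap: 2.3
finger_force: 0.0
```

Emit:
send_rows(series=[[[25, -30, -10], 0, 1], [[25, -30, -10], 0, 1], [[20, -30, -10], 0, 1], [[0, -30, -10], 0, 1], [[0, 0, 0], 0, 1]])

```text
clock: 2.9
eef_pos: [527.1, 44.4, 261.1]
eef_rot: [-3.141, -0.003, -3.099]
wrist_force: [-0.7, 0.5, 0.3]
finger_gap: 0.4
finger_force: 0.0
```

Run:
```python
from h import *
s=read_state(); print(s["clock"],s["eef_pos"],s["eef_rot"],s["finger_gap"],s["wrist_force"])
p=camera("wrist"); cv2.imwrite("pics/w1.png",p["color"]); print(p["fx"],p["cx"],p["cy"]);print(np.round(p["camera_from_world"],3))
spots(p,["board","stop","panel_c","wheel_rim","holddown","wax_tin"])
```

```text
2.9 [527.08829725  44.37127828 261.11240406] [-3.14126361e+00 -2.55645780e-03 -3.09940761e+00] 0.4090894428900132 [-0.70944263  0.52306377  0.26280194]
371.64829954431775 322.62434931085903 237.95920564362143
[[-4.30000e-02  9.99000e-01 -0.00000e+00 -2.09140e+01]
 [ 9.68000e-01  4.20000e-02  2.48000e-01 -5.26510e+02]
 [ 2.48000e-01  1.00000e-02 -9.69000e-01  2.19649e+02]
 [ 0.00000e+00  0.00000e+00  0.00000e+00  1.00000e+00]]
board []
stop [([545.0, 242.0, 14.0], 0.55)]
panel_c [([561.0, 28.0, 27.0], 0.56)]
wheel_rim []
holddown [([691.0, 233.0, 18.0], 0.42)]
wax_tin [([565.0, -160.0, 20.0], 0.84)]
```

View pics/w1.png

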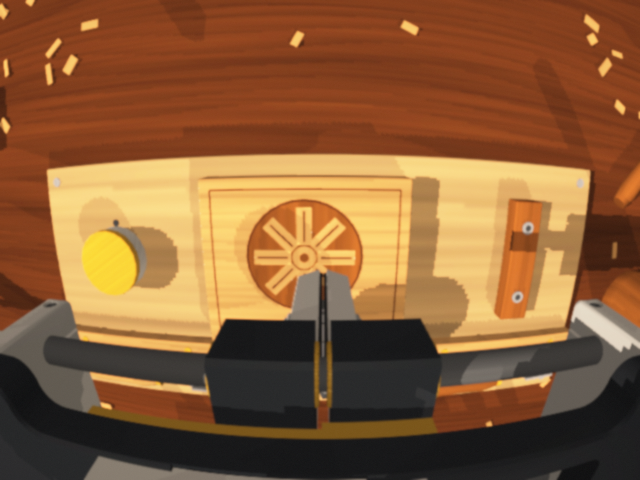

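The wrist view shows the panel, the tin at (110,262) and the stop at (520,260). The gripper hides the wheel, so I'll move the hand beyond it to look back.

Emit:
send_rows(series=[[[45, 0, 15], 0, 1], [[45, 0, 10], 0, 1], [[45, 0, 0], 0, 1], [[0, 0, 0], 0, 1]])

```text
clock: 3.65
eef_pos: [665.4, 47.6, 285.2]
eef_rot: [3.142, -0.002, -3.096]
wrist_force: [-1.1, -0.3, -0.2]
finger_gap: 0.6
finger_force: 0.0
```

```bash
cat >> h.py <<'E'
def wpt(pic,u,v,z):
    T=np.linalg.inv(np.array(pic["camera_from_world"])); a=np.array([u-pic["cx"],v-pic["cy"]]);r=np.linalg.norm(a);t=r/pic["fx"]
    d=T[:3,:3]@np.array([*(a/max(r,1e-9)*np.sin(t)),np.cos(t)]);o=T[:3,3]
    return o+d*(z-o[2])/d[2]
E
python3 - <<'E'
from h import *
s=read_state(); print(s["clock"],s["eef_pos"],s["eef_rot"])
p=camera("wrist"); cv2.imwrite("pics/w2.png",p["color"]); np.save("w2.npy",p["camera_from_world"])
spots(p,["stop","panel_c","wheel_rim","holddown","wax_tin"])
r=regions_of("wheel_rim",p)
for q in r[:2]:
    ys,xs=np.nonzero(q["mask"]); print(q["confidence"],xs.min(),xs.max(),ys.min(),ys.max())
E
```

```text
3.65 [665.35167066  47.57271595 285.16897018] [ 3.14155821e+00 -1.59892857e-03 -3.09581255e+00]
stop [([545.0, 240.0, 16.0], 0.94)]
panel_c [([557.0, 25.0, 29.0], 0.95)]
wheel_rim [([605.0, 46.0, 88.0], 0.57)]
holddown [([685.0, 77.0, 15.0], 0.83), ([549.0, 242.0, 16.0], 0.65)]
wax_tin [([564.0, -157.0, 17.0], 0.61)]
0.62 276 374 113 210
```

View pics/w2.png

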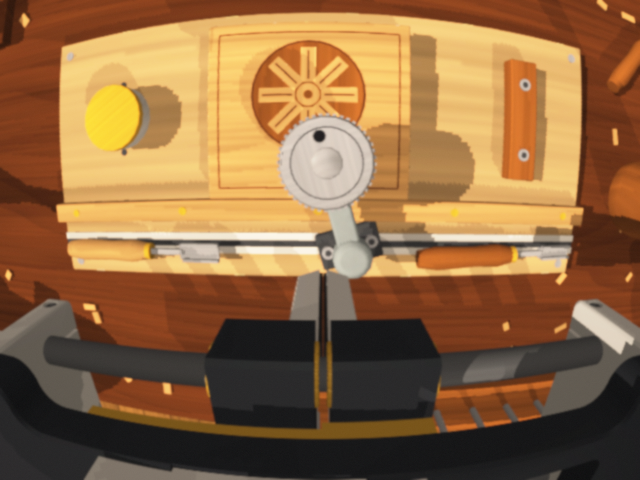

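The wheel centre shows at about (327,162), with the dimple at (320,136). The panel corners are at about (209,28), (410,26), (411,198) and (207,197), the stop's left edge is at x≈504, and the post head is at (351,258).

Run:
```python
from h import *
p=dict(camera_from_world=np.load("w2.npy"),fx=371.648,cx=322.62,cy=237.96)
f=lambda u,v,z:np.round(wpt(p,u,v,z)[:2],1)
print("wheel",f(327,162,102),f(279,162,102),f(375,162,102),f(327,115,102),"boss",f(326,162,106),"dimple",f(320,136,102))
print("panel top",f(209,28,42),f(410,26,42),f(207,197,42),f(411,198,42))
print("stop",f(506,60,36),f(536,62,36),f(503,177,36),f(534,181,36))
print("screws",f(70,57,18),f(571,59,18),"fence near edge",f(60,205,33),f(580,208,33))
print("post",f(351,258,76), "tip proj", )
```

```text
wheel [604.8  47.4] [606.2  13.2] [602.9  81.6] [571.3  45.8] boss [604.7  46.6] dimple [586.5  41.6]
panel top [485.8 -63.7] [477.9 116.1] [642.4 -59.4] [635.2 125.3]
stop [493.3 215. ] [487.9 250.2] [608.6 218.8] [608.8 255.9]
screws [ 489.5 -239.9] [467.3 309.9] fence near edge [ 654.6 -241.4] [631.4 326. ]
post [683.1  71.4] tip proj
```

Emit:
send_rows(series=[[[-20, -21, 0], 0, 1], [[-20, -21, 0], 0, 1], [[-17, -21, 0], 0, 1], [[0, 0, -34], 0, 1], [[0, 0, -34], 0, 1], [[0, 0, -34], 0, 1], [[0, 0, 0], 0, 1], [[0, 0, 0], 0, 1], [[0, 0, 0], 0, 1]])

```text
clock: 4.9
eef_pos: [605.8, -15.9, 188.1]
eef_rot: [-3.141, 0.003, -3.096]
wrist_force: [0.1, -0.7, -0.5]
finger_gap: 0.1
finger_force: 0.0
```

Emit:
send_rows(series=[[[0, 4, 0], 0, 1], [[0, 4, 0], 0, 1], [[0, 2, 0], 0, 1], [[0, 0, 0], 0, 1], [[0, 0, 0], 0, 1]])

```text
clock: 5.4
eef_pos: [605.2, -5.9, 185.7]
eef_rot: [-3.142, 0.0, -3.096]
wrist_force: [0.1, -0.3, -0.1]
finger_gap: -0.0
finger_force: 0.0
```

Emit:
send_rows(series=[[[0, 2, 0], 0, 1], [[0, 2, 0], 0, 1], [[0, 0, 0], 0, 1]])

```text
clock: 5.7
eef_pos: [605.2, -1.7, 185.6]
eef_rot: [3.142, -0.0, -3.096]
wrist_force: [0.3, 0.0, 0.1]
finger_gap: 0.2
finger_force: 0.0
```

Emit:
send_rows(series=[[[0, 1.5, 0], 0, 1], [[0, 0, 0], 0, 1]])

```text
clock: 5.9
eef_pos: [605.2, -0.5, 185.7]
eef_rot: [-3.141, 0.0, -3.096]
wrist_force: [0.2, -0.9, 0.2]
finger_gap: 0.5
finger_force: 0.9
```

Emit:
send_rows(series=[[[0, 1.5, 0], 0, 1], [[0, 0, 0], 0, 1]])

```text
clock: 6.1
eef_pos: [605.3, 0.2, 185.8]
eef_rot: [-3.14, 0.0, -3.097]
wrist_force: [0.7, -8.8, 1.8]
finger_gap: 0.4
finger_force: 4.1
```

Emit:
send_rows(series=[[[2.7, 0, 0], 0, 1], [[2.7, 0, 0], 0, 1], [[2.7, 0, 0], 0, 1], [[6.1, 0.5, 0], 0, 1], [[5.9, 1.6, 0], 0, 1]], squeeze=40)

```text
clock: 6.6
eef_pos: [625.5, 2.4, 185.7]
eef_rot: [-3.14, 0.0, -3.097]
wrist_force: [0.3, -5.3, -0.3]
finger_gap: 0.5
finger_force: 2.9
```

```bash
cat > d.py <<'E'
from h import *
import sys
s=read_state(); print(s["eef_pos"],s["wrist_force"])
n=sys.argv[1]
for c in ["top","scene"]:
    p=camera(c); u,v=px(p,[605.5,47,102]); m=cv2.getRectSubPix(p["color"],(24*2,24*2),(u,v)); cv2.imwrite(f"pics/{c}_{n}.png",cv2.resize(m,(384,384),interpolation=cv2.INTER_CUBIC))
    # darkest spot on ring of radius 20 mm
    g=cv2.cvtColor(p["color"],cv2.COLOR_BGR2GRAY).astype(np.float32); z=float(sys.argv[2])
    pts=np.array([px(p,[605.5+20*np.cos(a),47.3+20*np.sin(a),z]) for a in np.radians(range(0,360,10))],np.float32)
    print(c,cv2.remap(g,pts[:,:1],pts[:,1:],cv2.INTER_LINEAR).ravel().astype(int).tolist())
E
python3 d.py a 102; python3 -c "
import cv2;cv2.imwrite('pics/m1.png',cv2.hconcat([cv2.imread('pics/top_a.png'),cv2.imread('pics/scene_a.png')]))"
```

```text
[625.52234884   2.38708315 185.74408783] [ 0.3001974  -5.32559315 -0.25574819]
top [70, 72, 86, 112, 131, 137, 139, 137, 137, 139, 138, 130, 104, 71, 51, 53, 63, 65, 61, 58, 55, 55, 57, 62, 70, 85, 106, 112, 102, 96, 91, 78, 61, 53, 55, 64]
scene [164, 165, 164, 165, 165, 165, 165, 166, 167, 166, 168, 188, 206, 213, 212, 210, 214, 214, 218, 218, 216, 217, 199, 140, 114, 172, 209, 218, 218, 216, 205, 187, 169, 163, 164, 163]
```

View pics/m1.png

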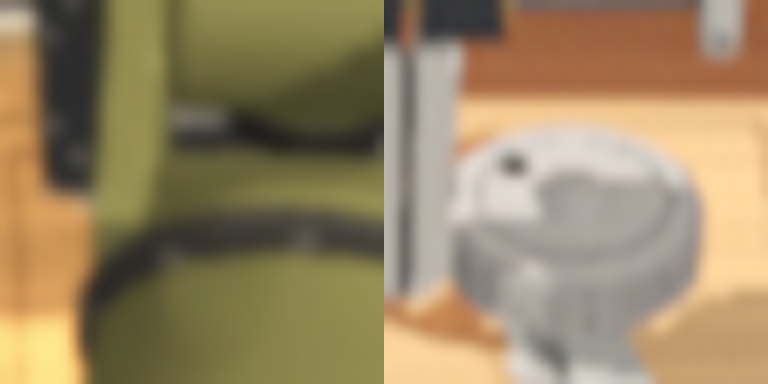

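The scene camera sees the dimple at about 238°, against 196° at the start, so the wheel turns without slip. I'll go on.

Emit:
send_rows(series=[[[5.5, 2.8, 0], 0, 1], [[5.0, 3.6, 0], 0, 1], [[4.2, 4.4, 0], 0, 1], [[3.4, 5.0, 0], 0, 1]])

```text
clock: 7.1
eef_pos: [644.1, 18.3, 186.0]
eef_rot: [-3.14, 0.002, -3.097]
wrist_force: [4.4, -5.5, 1.2]
finger_gap: 0.3
finger_force: 3.2
```

Emit:
send_rows(series=[[[2.5, 5.5, 0], 0, 1], [[1.6, 5.9, 0], 0, 1], [[0.5, 6.1, 0], 0, 1]])

```text
clock: 7.4
eef_pos: [649.4, 36.1, 186.6]
eef_rot: [-3.141, 0.005, -3.097]
wrist_force: [12.4, -3.1, -1.0]
finger_gap: 0.3
finger_force: 7.5
```

```bash
python3 d.py b 103 | grep -v top
```

```text
[649.42193662  36.07706595 186.5900845 ] [12.3812967  -3.07446743 -1.02659845]
scene [181, 201, 214, 214, 214, 213, 214, 214, 215, 215, 213, 210, 209, 212, 215, 214, 206, 186, 180, 180, 150, 111, 160, 180, 181, 180, 183, 185, 184, 180, 181, 180, 155, 109, 166, 181]
```

View pics/scene_b.png

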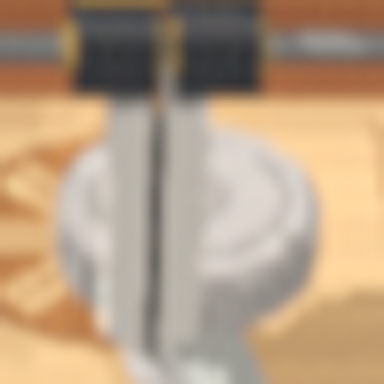

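The fingers are hiding the dimple, so both dark readings are just the gap between them. I'll go on round to the +y side and look again there.

Emit:
send_rows(series=[[[-0.2, 5.8, 0], 0, 1], [[-0.2, 5.8, 0], 0, 1], [[-0.2, 5.8, 0], 0, 1], [[-0.2, 5.8, 0], 0, 1], [[-0.5, 6.1, 0], 0, 1], [[-1.6, 5.9, 0], 0, 1]])

```text
clock: 8.1
eef_pos: [646.2, 72.1, 186.7]
eef_rot: [3.141, 0.005, -3.096]
wrist_force: [4.1, 0.5, -1.5]
finger_gap: 0.7
finger_force: 4.7
```

Emit:
send_rows(series=[[[-2.6, 5.5, 0], 0, 1], [[-3.5, 5.0, 0], 0, 1], [[-4.3, 4.3, 0], 0, 1], [[-5.0, 3.5, 0], 0, 1], [[-5.5, 2.6, 0], 0, 1], [[-5.9, 1.6, 0], 0, 1], [[-6.1, 0.5, 0], 0, 1]])

```text
clock: 8.8
eef_pos: [611.7, 95.3, 185.9]
eef_rot: [3.141, 0.0, -3.096]
wrist_force: [0.9, 5.2, 4.0]
finger_gap: 0.6
finger_force: 3.0
```

```bash
python3 d.py c 104 | grep -v top
```

```text
[611.68945299  95.2502107  185.87161321] [0.86743143 5.23211669 3.98769898]
scene [218, 218, 216, 216, 215, 197, 133, 124, 169, 202, 208, 207, 205, 204, 203, 202, 208, 211, 212, 210, 211, 211, 212, 212, 214, 216, 215, 216, 216, 216, 217, 217, 217, 218, 217, 217]
```

The dimple now reads about 66°, so the wheel has turned 230°, exactly the no-slip prediction. One more full orbit gives about 484° more, about two turns in all.

Emit:
send_rows(series=[[[-5.3, -0.4, 0], 0, 1], [[-5.3, -0.4, 0], 0, 1], [[-5.3, -0.3, 0], 0, 1], [[-6.1, -0.5, 0], 0, 1], [[-5.9, -1.6, 0], 0, 1], [[-5.5, -2.6, 0], 0, 1], [[-5.0, -3.5, 0], 0, 1], [[-4.3, -4.3, 0], 0, 1]])

```text
clock: 9.7
eef_pos: [568.7, 80.9, 185.4]
eef_rot: [-3.141, -0.001, -3.096]
wrist_force: [0.6, 1.0, -0.7]
finger_gap: 0.5
finger_force: 0.7
```

Emit:
send_rows(series=[[[-3.5, -5.0, 0], 0, 1], [[-2.6, -5.5, 0], 0, 1], [[-1.6, -5.9, 0], 0, 1], [[-0.5, -6.1, 0], 0, 1]])

```text
clock: 10.1
eef_pos: [560.8, 58.0, 185.5]
eef_rot: [3.142, -0.001, -3.096]
wrist_force: [-6.4, 2.2, 4.5]
finger_gap: 0.6
finger_force: 3.2
```

```bash
python3 d.py d 105 | grep -v top
```

```text
[560.77987106  57.98261145 185.54222645] [-6.40507515  2.15329913  4.49754884]
scene [213, 214, 214, 215, 215, 216, 217, 216, 216, 215, 213, 211, 210, 211, 211, 214, 214, 203, 155, 120, 175, 211, 213, 214, 213, 213, 212, 212, 213, 212, 213, 214, 214, 215, 215, 214]
```

Emit:
send_rows(series=[[[0.4, -5.8, 0], 0, 1], [[0.3, -5.8, 0], 0, 1], [[0.3, -5.8, 0], 0, 1], [[0.2, -5.8, 0], 0, 1], [[0.5, -6.1, 0], 0, 1], [[1.6, -5.9, 0], 0, 1], [[2.7, -5.5, 0], 0, 1], [[3.6, -5.0, 0], 0, 1]])

```text
clock: 11.0
eef_pos: [570.6, 11.9, 185.5]
eef_rot: [-3.141, -0.001, -3.097]
wrist_force: [-3.4, -1.9, 1.9]
finger_gap: 0.6
finger_force: 2.1
```

Emit:
send_rows(series=[[[4.3, -4.2, 0], 0, 1], [[5.0, -3.4, 0], 0, 1], [[5.5, -2.5, 0], 0, 1], [[5.9, -1.5, 0], 0, 1], [[6.1, -0.5, 0], 0, 1]])

```text
clock: 11.5
eef_pos: [598.0, -0.5, 185.8]
eef_rot: [-3.14, 0.0, -3.097]
wrist_force: [-1.3, -3.8, 2.6]
finger_gap: 0.3
finger_force: 2.1
```

```bash
python3 d.py e 106 | grep -v top
```

```text
[ 5.98046629e+02 -5.31839609e-01  1.85776957e+02] [-1.27741056 -3.8085046   2.59307519]
scene [165, 163, 163, 162, 162, 162, 161, 162, 163, 163, 162, 163, 162, 159, 159, 160, 157, 160, 164, 164, 162, 164, 164, 165, 165, 165, 167, 168, 174, 183, 163, 113, 111, 153, 166, 166]
```

Emit:
send_rows(series=[[[5.3, 0.5, 0], 0, 1], [[5.3, 0.4, 0], 0, 1], [[5.3, 0.3, 0], 0, 1], [[6.1, 0.5, 0], 0, 1], [[5.9, 1.6, 0], 0, 1], [[5.5, 2.6, 0], 0, 1], [[5.0, 3.5, 0], 0, 1], [[4.3, 4.3, 0], 0, 1]])

```text
clock: 12.4
eef_pos: [641.1, 13.4, 186.1]
eef_rot: [-3.14, 0.002, -3.097]
wrist_force: [3.4, -6.5, 1.6]
finger_gap: 0.7
finger_force: 3.1
```

Emit:
send_rows(series=[[[3.5, 5.0, 0], 0, 1], [[2.5, 5.5, 0], 0, 1], [[1.5, 5.9, 0], 0, 1], [[0.4, 6.1, 0], 0, 1], [[-0.2, 5.8, 0], 0, 1], [[-0.2, 5.8, 0], 0, 1]])

```text
clock: 13.0
eef_pos: [649.5, 48.3, 186.9]
eef_rot: [-3.141, 0.007, -3.097]
wrist_force: [14.2, -0.9, 0.9]
finger_gap: 0.4
finger_force: 6.9
```

Emit:
send_rows(series=[[[-0.2, 5.8, 0], 0, 1], [[-0.2, 5.8, 0], 0, 1], [[-0.5, 6.1, 0], 0, 1], [[-1.6, 5.9, 0], 0, 1], [[-2.6, 5.5, 0], 0, 1], [[-3.5, 5.0, 0], 0, 1]])

```text
clock: 13.6
eef_pos: [640.3, 83.2, 186.8]
eef_rot: [3.141, 0.005, -3.096]
wrist_force: [7.7, 3.1, 4.3]
finger_gap: 0.4
finger_force: 3.7
```

Emit:
send_rows(series=[[[-4.3, 4.3, 0], 0, 1], [[-5.0, 3.5, 0], 0, 1], [[-5.5, 2.6, 0], 0, 1], [[-5.9, 1.6, 0], 0, 1], [[-6.1, 0.5, 0], 0, 1]])

```text
clock: 14.1
eef_pos: [612.5, 95.7, 186.2]
eef_rot: [3.141, 0.002, -3.096]
wrist_force: [1.1, 4.1, 3.8]
finger_gap: 0.3
finger_force: 1.9
```

```bash
python3 d.py f 108 | grep -v top
```

```text
[612.52187631  95.69333591 186.15439702] [1.06052868 4.08546785 3.76466369]
scene [215, 213, 216, 216, 214, 216, 217, 217, 217, 215, 209, 204, 202, 202, 206, 207, 211, 212, 216, 197, 136, 135, 196, 216, 216, 216, 214, 214, 214, 214, 214, 214, 215, 215, 215, 215]
```

The dimple reads about 205°, so the wheel stands at about 729°, or 2.03 turns. I'll retreat, lift over and go to the panel's -y end.

Emit:
send_rows(series=[[[0, 10, 0], 0, 1], [[0, 10, 0], 0, 1], [[0, 0, 30], 0, 1], [[0, 0, 30], 0, 1], [[-20, -20, 0], 0, 1], [[-25, -36, 0], 0, 1], [[-20, -36, 0], 0, 1], [[0, -37, 0], 0, 1], [[0, -37, 0], 0, 1], [[0, -36, 0], 0, 1], [[0, 0, 0], 0, 1], [[0, 0, 0], 0, 1]])

```text
clock: 15.4
eef_pos: [547.6, -86.9, 245.3]
eef_rot: [3.142, -0.001, -3.097]
wrist_force: [0.8, 0.7, 0.2]
finger_gap: 0.3
finger_force: 0.0
```

Run:
```python
from h import *
s=read_state(); print(s["eef_pos"])
for c in ["scene","wrist"]:
    p=camera(c); print(c); spots(p,["panel_c","stop","wax_tin"])
    cv2.imwrite(f"pics/{c}_g.png",p["color"])
```

```text
[547.55499185 -86.90805884 245.31662015]
scene
panel_c [([566.0, 26.0, 27.0], 0.78)]
stop [([547.0, 237.0, 18.0], 0.76), ([413.0, -476.0, -1.0], 0.62)]
wax_tin [([567.0, -165.0, 17.0], 0.81), ([616.0, 445.0, 2.0], 0.7)]
wrist
panel_c [([561.0, 29.0, 31.0], 0.7)]
stop [([546.0, 239.0, 16.0], 0.8)]
wax_tin [([567.0, -159.0, 19.0], 0.9)]
```

View pics/scene_g.png

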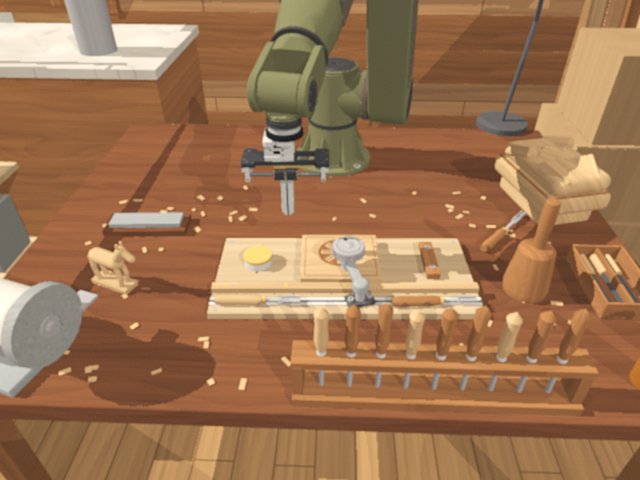

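The panel and tin are unmoved, and the hand is above the gap between them. I'll descend and make contact.

Emit:
send_rows(series=[[[0, 0, -30], 0, 1], [[0, 0, -30], 0, 1], [[0, 0, -30], 0, 1], [[0, 0, -20], 0, 1], [[0, 0, -10], 0, 1], [[0, 0, 0], 0, 1], [[0, 4, 0], 0, 1], [[0, 4, 0], 0, 1], [[0, 4, 0], 0, 1], [[0, 0, 0], 0, 1]])

```text
clock: 16.8
eef_pos: [547.7, -74.3, 126.3]
eef_rot: [-3.141, 0.001, -3.096]
wrist_force: [-0.5, 0.0, -0.3]
finger_gap: 0.8
finger_force: 0.0
```

Emit:
send_rows(series=[[[0, 4, 0], 0, 1], [[0, 4, 0], 0, 1], [[0, 4, 0], 0, 1], [[0, 4, 0], 0, 1]])

```text
clock: 17.2
eef_pos: [547.5, -58.6, 125.8]
eef_rot: [-3.141, 0.0, -3.096]
wrist_force: [-0.6, -3.7, 1.9]
finger_gap: 0.5
finger_force: 1.8
```

Emit:
send_rows(series=[[[-0.3, 7, 0], 0, 1], [[-0.3, 7, 0], 0, 1], [[-0.3, 7, 0], 0, 1], [[-0.3, 7, 0], 0, 1], [[-0.3, 7, 0], 0, 1], [[-0.3, 7, 0], 0, 1]])

```text
clock: 17.8
eef_pos: [545.6, -16.2, 125.7]
eef_rot: [3.142, 0.0, -3.096]
wrist_force: [-0.2, -3.2, 3.2]
finger_gap: 0.3
finger_force: 1.7
```

Emit:
send_rows(series=[[[-0.3, 7, 0], 0, 1], [[-0.3, 7, 0], 0, 1], [[-0.3, 7, 0], 0, 1], [[-0.2, 5, 0], 0, 1], [[0, 3, 0], 0, 1], [[0, 0, 0], 0, 1]])

```text
clock: 18.4
eef_pos: [544.5, 12.7, 125.5]
eef_rot: [3.141, -0.0, -3.096]
wrist_force: [0.4, -0.0, 0.2]
finger_gap: 0.5
finger_force: 0.0
```

Run:
```python
from h import *
s=read_state(); print(s["eef_pos"])
for c in ["scene","wrist"]:
    p=camera(c); print(c); spots(p,["panel_c","stop","wax_tin"])
    cv2.imwrite(f"pics/{c}_h.png",p["color"]); np.save("wh.npy",p["camera_from_world"])
```

```text
[544.45904497  12.6933978  125.49347463]
scene
panel_c [([562.0, 112.0, 28.0], 0.64)]
stop [([550.0, 237.0, 15.0], 0.69)]
wax_tin [([566.0, -166.0, 17.0], 0.97)]
wrist
panel_c [([554.0, 116.0, 27.0], 0.57), ([544.0, 239.0, 15.0], 0.24)]
stop [([546.0, 239.0, 15.0], 0.62)]
wax_tin [([566.0, -161.0, 19.0], 0.67)]
```

View pics/wrist_h.png

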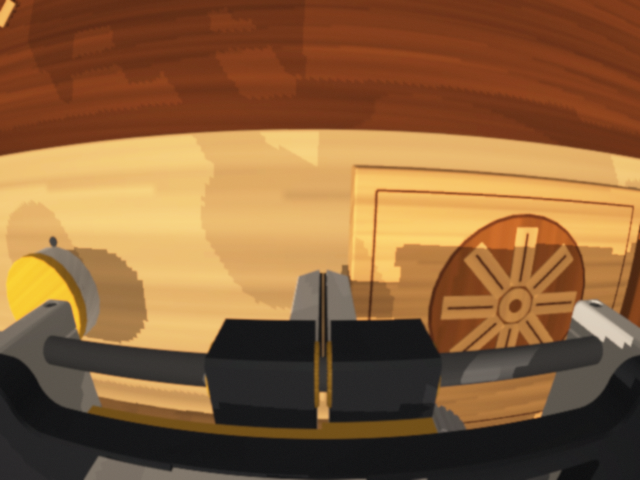

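The panel is going straight along the fence, with its -y edge near (353,200) in the wrist view. About 19 mm remain, so I'll go on slowly until the stop is felt.

Emit:
send_rows(series=[[[-0.2, 4, 0], 0, 1], [[-0.1, 3, 0], 0, 1], [[-0.1, 3, 0], 0, 1], [[-0.1, 2, 0], 0, 1], [[-0.1, 2, 0], 0, 1]])

```text
clock: 19.3
eef_pos: [544.0, 26.4, 125.6]
eef_rot: [-3.142, -0.0, -3.096]
wrist_force: [0.4, -1.5, -0.1]
finger_gap: 0.6
finger_force: 0.8
```

Emit:
send_rows(series=[[[0, 1.5, 0], 0, 1], [[0, 1.5, 0], 0, 1], [[0, 1.5, 0], 0, 1]])

```text
clock: 19.6
eef_pos: [544.1, 30.5, 125.7]
eef_rot: [-3.141, 0.0, -3.096]
wrist_force: [3.6, -10.8, -1.3]
finger_gap: 0.3
finger_force: 6.2
```

Emit:
send_rows(series=[[[0, 1, 0], 0, 1], [[0, 1, 0], 0, 1], [[0, 0, 0], 0, 1], [[0, 0, 0], 0, 1]])

```text
clock: 20.0
eef_pos: [544.8, 31.1, 126.1]
eef_rot: [-3.139, 0.003, -3.097]
wrist_force: [4.3, -17.1, -1.1]
finger_gap: 0.2
finger_force: 8.2
```

Firm contact, 17 N with no more travel. I'll back off, rise and inspect.

Emit:
send_rows(series=[[[0, -4, 0], 0, 1], [[0, -8, 0], 0, 1], [[0, -8, 0], 0, 1], [[0, 0, 40], 0, 1], [[0, 0, 40], 0, 1], [[0, 0, 40], 0, 1], [[0, 0, 40], 0, 1], [[35, 30, 0], 0, 1], [[40, 30, 0], 0, 1], [[40, 30, 0], 0, 1], [[0, 20, 0], 0, 1], [[0, 0, 0], 0, 1]])

```text
clock: 21.2
eef_pos: [658.9, 124.7, 284.2]
eef_rot: [3.141, -0.002, -3.094]
wrist_force: [-0.0, 0.3, -0.2]
finger_gap: 0.6
finger_force: 0.0
```

```bash
python3 - <<'E'
from h import *
s=read_state(); print(s["eef_pos"],s["wrist_force"])
for c in ["scene","wrist"]:
    p=camera(c); print(c); spots(p,["panel_c","stop","wax_tin","wheel_rim"])
    cv2.imwrite(f"pics/{c}_i.png",p["color"]); np.save("wi.npy",p["camera_from_world"])
E
cat h.py >/dev/null; python3 d.py z 108 | grep scene
```

```text
[658.8521643  124.66039485 284.24821977] [-0.01948531  0.32590463 -0.21185086]
scene
panel_c [([560.0, 127.0, 27.0], 0.91)]
stop [([548.0, 234.0, 17.0], 0.93)]
wax_tin [([567.0, -163.0, 17.0], 0.69)]
wheel_rim [([608.0, 45.0, 97.0], 0.88), ([401.0, 453.0, 2.0], 0.73), ([410.0, -478.0, -3.0], 0.66)]
wrist
panel_c [([557.0, 132.0, 29.0], 0.97)]
stop [([548.0, 241.0, 14.0], 0.86)]
wax_tin [([568.0, -160.0, 20.0], 0.92)]
wheel_rim [([605.0, 45.0, 95.0], 0.94)]
scene [214, 212, 214, 214, 214, 214, 216, 215, 215, 214, 211, 209, 210, 212, 215, 213, 212, 210, 215, 195, 136, 134, 195, 215, 214, 214, 213, 213, 212, 213, 213, 212, 213, 214, 214, 214]
```

View pics/wrist_i.png

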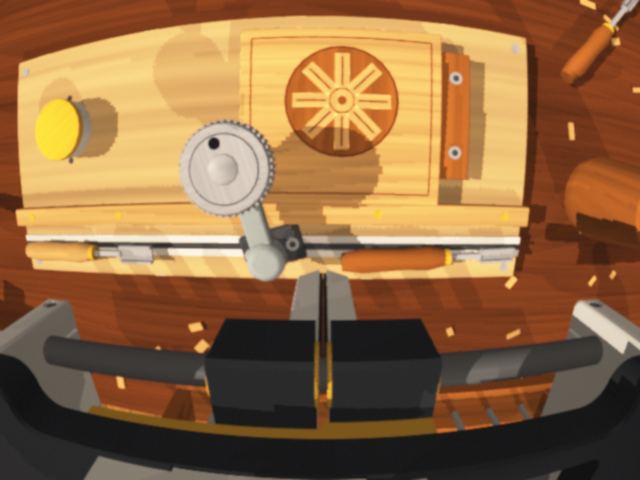

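The panel's end (x≈441) is close to the stop's edge (x≈446), and its lower edge meets the fence at y≈206. The dimple is at (214,143). I'll check the gaps by calibration.

Run:
```python
from h import *
p=dict(camera_from_world=np.load("wi.npy"),fx=371.648,cx=322.62,cy=237.96)
f=lambda u,v,z:np.round(wpt(p,u,v,z)[:2],1)
print("panel end",f(441,38,42),f(440,198,42),"stop",f(446,60,36),f(446,178,36),"panel -y end",f(242,36,42))
im=cv2.imread("pics/wrist_i.png"); cv2.imwrite("pics/crop.png",cv2.resize(im[20:220,370:490],None,fx=3,fy=3,interpolation=cv2.INTER_CUBIC))
```

```text
panel end [479.1 219.8] [627.4 227.3] stop [498.2 226.9] [609.  233.4] panel -y end [488.7  41.8]
```

View pics/crop.png

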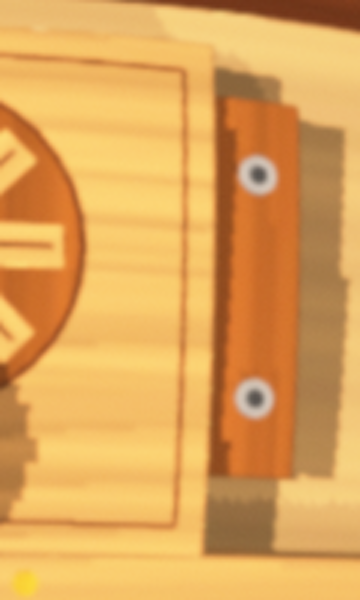

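The crop shows the panel's end touching the stop all along, parallel to it and tight to the fence.

```bash
python3 -c "from cell import *; print(sign_off())"
```

```text
the job is handed in; nothing more can be done
None
```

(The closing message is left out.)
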